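# Edge the ceramic sample carrier off its granite rest and load it on the stage

## Robot

A 6-joint arm with a two-finger parallel gripper is mounted at the origin on the work surface. World frame = base frame: x ahead of the robot, y to its left, z up, the work surface at z = 0. Lengths are in m, angles in rad, forces in N, time in s.
With the tool pointing down it reaches from about 0.35 to 0.725 m from the base axis. Payload 4.3 kg.
Tool frame: the origin (TCP) lies midway between the tips of the shut fingers; the grasp point (between the pads) lies 19 mm behind it; x points along the fingers, y is the direction in which the jaws open and shut, and the axes are right-handed (so a half turn about x gives the same grasp; the last joint's range is limited). The gripper opens to 85 mm and grips with 20 to 120 N. Pads are 22 mm wide; open, the fingers measure 114 mm over their backs; the gripper's body (76 mm by 85 mm) begins 54 mm behind the grasp point. The pads swing forward as they close: fully open they stand 13 mm farther back than shut.
Start: joints at [1.199, 0.377, 0.081, 1.274, 0, 1.46], TCP at [0.149, 0.555, 0.231] pointing down, gripper open.
Joint ranges: [-2.72, 2.72], [-0.84, 1.66], [-1.02, 1.22], [-1.77, 2.12], [-1.37, 1.28], [-3.14, 3.14]. Speed limits (rad/s): [2.57, 2.57, 3.14, 3.14, 3.14, 3.14].

## Interface

Orientations are given as a 3x3 rotation matrix whose columns are the frame's x, y, z axes.
In Python, from workcell import bot, viewer, ticket gives the robot as it stands.
- The arm moves only by the tool play_rows, never from a script. Its argument "deltas" is text: rows parted by semicolons, each of 7 numbers parted by spaces: the shift along the tool's x, y, z in m, then the turn, a rotation vector about the tool's x, y, z in rad, then the opening, from 0 (shut) to 1 (fully open). A call has 1 to 12 rows; each row shifts and turns the commanded pose from where the row before left it, along the tool's axes as they then stand; what a row does not reach is not made up. A row lasts 1/8 s, in which the tool goes at most 62.5 mm and 10.7 degrees, less where a joint would pass 70% of its speed; a pose out of reach is approached as far as the arm can. A call with a gripper value outside its range is refused whole. The fingers move at their own pace and stop on an object; "newtons" is the grip in N (left out, the last holds). Time passes only in rows, so rows that do not move let the fingers close. It gives the time, the measured TCP pose, the force and the opening at its end, in the units of the state.
- bot.get_obs(): the state, without advancing time (a new reading comes with each control period).
- viewer.read_camera(name): name is "side" or "top" or "wrist"; returns a dict with "img" (480x640x3 uint8, blue, green, red), "mtx" (3x3 intrinsics, pixels), "pose" (4x4, takes a point from camera to world coordinates). Camera axes: x right, y up, looking along -z (the intrinsics and any distortion apply to the point x, -y, -z); pixel columns grow to the right and rows downward; lengths in m; the calibration is good to about 2 mm. A picture is of the moment at which its call begins. There is no depth.
- ticket.hand_in(): hands the job in, once; it reports no verdict.
The state is a dict: "clock": time; "joint_pos": joint angles; "qd": joint speeds; "joint_torque": joint torques, N m; "tool_pos": TCP position; "tool_rot": TCP orientation; "wrist_force": force on the tool from outside, world axes, zero at the start; "ft_torque": the same for the moment, N m; "finger_gap": finger opening in m.
Only numpy, scipy, OpenCV 4.12 (cv2) and the standard library are available. Lean on these libraries where they do the work, as an engineer would, in place of code of your own. Each camera call takes 0.05 s, during which the arm holds its last target. There are 200 camera calls.

## Task

Press lightly on the white ceramic sample carrier and slide it out over the open front of its granite rest until it overhangs far enough to be pinched by its two long sides; lift it off by that overhang. Carry it to the blue loading stage, lay it flat between the steel guides and push it fully home against the back stop, then let go. The ceramic is brittle: never press it hard against the rest or the stage, do not drop it, and leave the other things on the bench where they are.

Things in the scene. Friction and masses are not known exactly. Their poses are not given: they have to be found in the camera images.
- carrier_center (a point): Centre (half-way up) of the loose carrier: slippery glazed white ceramic plate 120 mm long (its x) x 56 wide (y) x 6 thick (z), about 130 g, eight grey printed spots on top. Starts flat in the rest's channel, its top flush with the walls, 2 mm gap at each side, far end 1-4 mm from the back wall, so it cannot be gripped there. Over 30 N between it and the rest, or 40 N on the stage, cracks it.
- rest_edge (a point): Middle of the granite rest's open front edge, level with the channel floor (the carrier's underside). x axis: along the channel from the front to the back wall (the carrier slides out in -x), y across, z up. The carrier starts with its near end 14-17 mm inside this edge. A closed fingertip pressing its top with some 8-14 N drags it; all is rigid. Below the edge the front face is upright, free before it.
- rest: Fixed grey granite block, 150 mm (x) x 100 (y), axes as rest_edge; origin under its centre, 50 mm below the channel floor. On its top dark steel side walls 6 mm high, 20 wide, leave a channel 60 mm wide; the 6 mm high back wall's inner face is 138 mm from the front edge. Its height changes from run to run by up to 10 mm.
- stage_home (a point): Where the carrier's centre belongs on the loading stage, 3 mm above the deck. x axis: from the open front to the back stop, y across, z up; the carrier's x lies along it, either end first. From this point the deck's front edge is at x = -22.5 mm (the near 37 mm of a seated carrier overhang freely, bench some 28-36 mm under the deck's top) and the face of the back stop at x = +60 mm.
- stage: Fixed loading stage, blue deck 100 mm wide (y) on a grey pillar; origin under it, 36 mm below the deck's top; axes as stage_home. Steel back stop 10 mm high. Two steel guides 8 mm high, with outward-sloping lips to 15 mm above the deck, run 53 mm forward from the stop, inner faces 62 mm apart (3 mm play each side); before them a flared entry 20 mm long, about 72 mm wide at its mouth.
- weight: Bystander, to be left where it is: steel 300 g check weight with a knob, 34 mm across, 55 mm tall. Origin at the centre of its underside.
- dish: Bystander, to be left where it is: shallow glass dish, 68 mm across, 15 mm tall. Origin at the centre of its underside.
- jar: Bystander, to be left where it is: amber jar with black cap, 56 mm across, 90 mm tall. Origin at the centre of its underside.
- crucible: Bystander, to be left where it is: white ceramic crucible cup, 44 mm across, 35 mm tall. Origin at the centre of its underside.
- tweezers: Bystander, to be left where it is: steel tweezers lying flat, about 130 mm long, 6 mm thick. Origin at the centre of its underside.
Not all that is in view belongs to the job. There is more than one size of the part that bears carrier_center; the job needs the middle-sized.

How it is judged:
On the way, in this order (a step that is already met when the one before it is completed fails the run):
1. the carrier lies flat on the rest with its near end overhanging the rest's front edge by more than 22 mm (x of carrier_center in the frame of rest_edge between -0.005 and 0.038 m and z of carrier_center in the frame of rest_edge between 0 and 0.006 m and angle between carrier_center's own z axis and vertical below 0.05 rad), for 0.2 s.
2. the carrier has been lifted clear of the rest in the fingers (z of carrier_center in the frame of rest_edge above 0.02 m and contact force between the fingers and carrier above 2 N and contact force between carrier and rest below 0.1 N), for 0.2 s.
At the end, for the whole second after the job is handed in: The carrier lies flat (within 0.04 rad) and at rest on the loading stage between the guides (within 5 mm across, 0.1 rad), its end within 4 mm of the back stop, released (x of carrier_center in the frame of stage_home between -0.004 and 0.003 m and y of carrier_center in the frame of stage_home between -0.005 and 0.005 m and z of carrier_center in the frame of stage_home between -0.003 and 0.003 m and angle between the x axis of carrier_center and the x axis of stage_home, either way round below 0.1 rad and angle between carrier_center's own z axis and vertical below 0.04 rad and linear speed of carrier below 0.01 m/s and contact force between the fingers and carrier below 0.1 N); the robot touches nothing.
It fails at once if the carrier is pressed against or dropped on the rest with more than 30 N (contact force between carrier and rest above 30 N).
It fails at once if the carrier is pressed against or dropped on the stage with more than 40 N (contact force between carrier and stage above 40 N).
It fails at once if the carrier falls to the bench (height (world z) of carrier_center below 0.02 m).
It fails at once if another thing on the bench (weight, dish, jar, crucible, tweezers) is moved more than 20 mm (distance of any of weight, dish, jar, crucible, tweezers from where it was at the start of the episode above 0.02 m).
It also fails if it takes over 72 s, if anything falls off the work surface, if the arm or the gripper's body presses on something with over 40 N, if the wrist force passes 120 N, or if a joint passes its speed limit or range.

## Working session

There is one attempt and no reset: what is moved stays moved. The work goes in short steps, Python scripts to look and compute and a tool call to move; the robot and the scene stay as the last step left them, time stands still between calls to the robot, and variables do not carry over. Pictures are saved under pics/ and viewed, about 8 in all and at most 12, crops included, and the job is handed in when it is done.

Besides the shell and the picture viewer there is one more tool, called as a command line: name --argument value ..., lists and objects as JSON in quotes. play_rows: Moves the arm, as the interface text tells. Its arguments: {"type":"object","properties":{"deltas":{"type":"string"},"newtons":{"type":"number"}},"required":["deltas"]}

```bash
ls; mkdir -p pics
cat > h.py <<'E'
import numpy as np, cv2, pickle
from workcell import bot, viewer, ticket
def snap(n,save):
    d=viewer.read_camera(n); pickle.dump(d,open(f'pics/{save}.pkl','wb')); cv2.imwrite(f'pics/{save}.png',d['img']); return d
def load(s): return pickle.load(open(f'pics/{s}.pkl','rb'))
def ray(d,u,v):
    p=np.linalg.inv(d['mtx'])@np.array([u,v,1.]); c=np.array([p[0],-p[1],-1.]); T=d['pose']
    r=T[:3,:3]@c; return T[:3,3],r/np.linalg.norm(r)
def onz(d,u,v,z):
    o,r=ray(d,u,v); return o+r*(z-o[2])/r[2]
def tri(*a):
    A=np.zeros((3,3));b=np.zeros(3);L=[]
    for d,u,v in a:
        o,r=ray(d,u,v);P=np.eye(3)-np.outer(r,r);A+=P;b+=P@o;L.append((o,P))
    x=np.linalg.solve(A,b); return x,[np.linalg.norm(P@(x-o)) for o,P in L]
def proj(d,X):
    T=d['pose'];c=T[:3,:3].T@(np.asarray(X)-T[:3,3]);p=d['mtx']@np.array([c[0],-c[1],-c[2]]);return p[:2]/p[2]
E
python3 - <<'E'
from h import *
for n in ['top','side','wrist']:
    d=snap(n,n+'0'); print(n,d['mtx'].tolist(),d['pose'].round(3).tolist(),[k for k in d])
t=cv2.imread('pics/top0.png');s=cv2.imread('pics/side0.png')
print(bot.get_obs())
E
```

```text
pics
top [[488.7966846280703, 0.0, 320.50151167340914], [0.0, 488.7966846280703, 237.52827580878633], [0.0, 0.0, 1.0]] [[0.007, 0.996, -0.091, 0.376], [-1.0, 0.009, 0.027, 0.014], [0.028, 0.091, 0.995, 1.043], [0.0, 0.0, 0.0, 1.0]] ['img', 'mtx', 'pose']
side [[569.4439318946485, 0.0, 321.7114303207485], [0.0, 569.4439318946485, 235.19339820689933], [0.0, 0.0, 1.0]] [[0.997, 0.057, -0.059, 0.379], [-0.082, 0.687, -0.722, -1.06], [-0.0, 0.724, 0.689, 1.059], [0.0, 0.0, 0.0, 1.0]] ['img', 'mtx', 'pose']
wrist [[383.5308176051569, 0.0, 316.29598414382815], [0.0, 383.5308176051569, 242.1420773402259], [0.0, 0.0, 1.0]] [[0.258, -0.916, -0.308, 0.069], [0.966, 0.245, 0.084, 0.575], [-0.001, -0.319, 0.948, 0.374], [0.0, 0.0, 0.0, 1.0]] ['img', 'mtx', 'pose']
{'clock': 0.15, 'joint_pos': array([ 1.19869705e+00,  3.77913854e-01,  7.99512045e-02,  1.27441462e+00,
       -1.50678276e-05,  1.46050908e+00]), 'qd': array([-0.00024107, -0.00226441,  0.00417315, -0.00138954,  0.00152586,
        0.00018276]), 'joint_torque': array([ 1.44261045e-03, -4.64036250e+01,  2.70170563e+01,  1.38981236e-02,
       -7.68932728e-05,  6.25839604e-06]), 'tool_pos': array([0.14863657, 0.55493877, 0.23057204]), 'tool_rot': array([[-5.60747507e-04,  2.58830808e-01,  9.65922511e-01],
       [-1.47822564e-03,  9.65921393e-01, -2.58831367e-01],
       [-9.99998750e-01, -1.57299047e-03, -1.59027675e-04]]), 'wrist_force': array([-0.18552123,  0.26160212,  0.43120113]), 'ft_torque': array([0.01429885, 0.00995768, 0.01025791]), 'finger_gap': 0.08548049224747728}
```

View pics/top0.png

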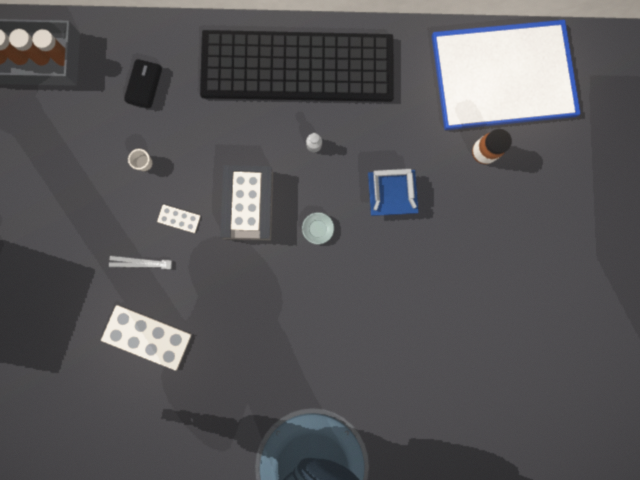

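View pics/side0.png

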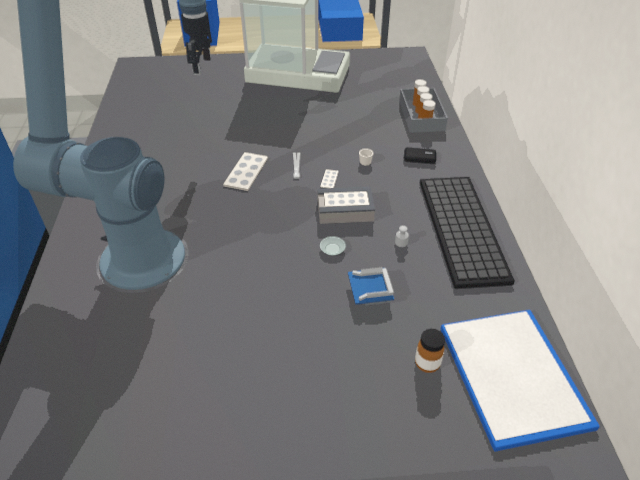

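Carrier candidates in the top view are (246,205), on the grey block and medium-sized; (178,218), small and on the bench; and (146,337), large and on the bench. The one at (246,205) fits because it lies in the rest. I'll confirm that in an enlarged crop and measure from it.

Run:
```python
from h import *
t=cv2.imread('pics/top0.png');s=cv2.imread('pics/side0.png')
a=cv2.resize(t[135:250,205:345],None,fx=5,fy=5,interpolation=cv2.INTER_CUBIC)
cv2.imwrite('pics/c_top_rest.png',a)
b=cv2.resize(t[155:225,355:430],None,fx=5,fy=5,interpolation=cv2.INTER_CUBIC)
c=cv2.resize(s[180:310,310:410],None,fx=4.5,fy=4.5,interpolation=cv2.INTER_CUBIC)[:585]
b=cv2.resize(b,None,fx=.9,fy=.9)
o=np.zeros((585,800,3),np.uint8);o[:c.shape[0],:450]=c;o[:b.shape[0],455:455+b.shape[1]]=b[:, :345]
cv2.imwrite('pics/c2.png',o);print(a.shape,b.shape,c.shape)
```

```text
(575, 700, 3) (315, 338, 3) (585, 450, 3)
```

View pics/c_top_rest.png

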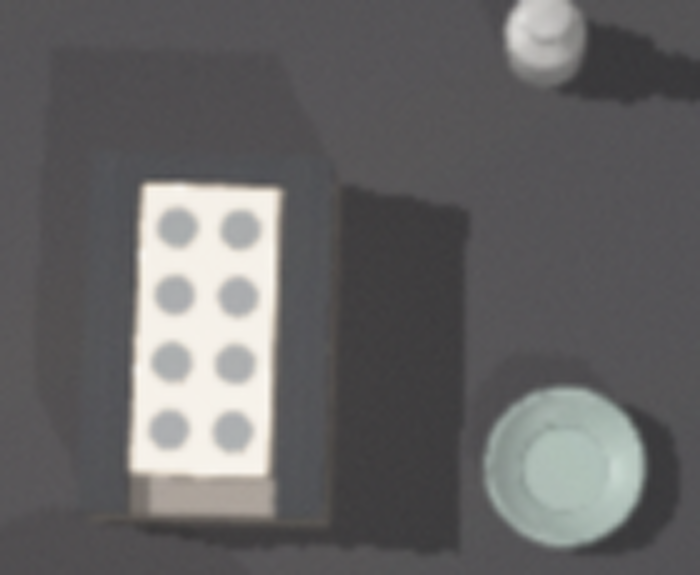

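View pics/c2.png

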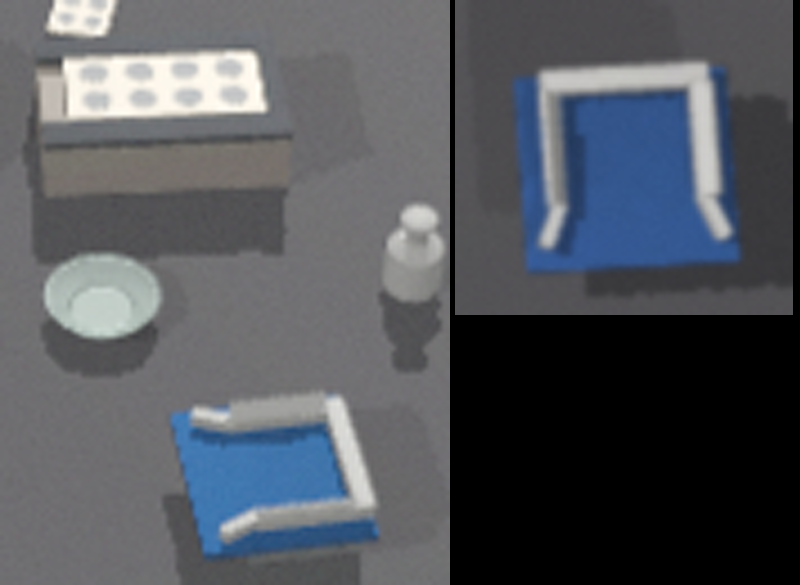

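The crop confirms it: the medium plate, with 8 spots, lies in the granite channel with its front towards the robot. The stage is the blue deck, also opening towards the robot. Next I triangulate the corners.

Run:
```python
from h import *
t=load('top0');s=load('side0')
T1=lambda x,y:(t,205+x/5-.4,135+y/5-.4)
T2=lambda x,y:(t,355+(x-455)/4.5-.4,155+y/4.5-.4)
S=lambda x,y:(s,310+x/4.5-.4,180+y/4.5-.4)
P={}
for n,a,b in [('c_nl',T1(131,473),S(63,120-62)),('c_nl2',T1(131,473),S(63,58)),('c_fl',T1(142,184),S(255,52)),('c_fr',T1(282,188),S(268,112)),('c_nr',T1(268,476),S(66,120)),
 ('rest_nr_top',T1(330,523),S(42,140)),('rest_fr_top',T1(338,188),S(291,134)),
 ('d_nl',T2(528,270),S(172,413)),('d_nr',T2(739,260),S(205,555)),('d_fr',T2(726,70),S(377,538)),
 ('stop_fl_top',T2(541,70),S(325,394)),('stop_fr',T2(708,64),S(340,400)),('flare_r_tip',T2(727,236),S(226,532)),('flare_l_tip',T2(547,246),S(196,412))]:
    x,e=tri(a,b);P[n]=x;print(n,x.round(4),np.round(e,4))
# fixed height views for top
for n,(x,y),f in [('deck nl',(528,270),T2),('nr',(739,260),T2),('fr',(726,70),T2),('fl',(516,75),T2)]:
    print(n,onz(*f(x,y),P['d_nr'][2]).round(4))
```

```text
c_nl [0.4835 0.1694 0.0489] [0.0016 0.0016]
c_nl2 [0.4835 0.1694 0.0489] [0.0016 0.0016]
c_fl [0.6037 0.1681 0.0464] [0.0015 0.0015]
c_fr [0.6032 0.1105 0.0463] [0.0019 0.0019]
c_nr [0.4819 0.114  0.046 ] [0.0003 0.0003]
rest_nr_top [0.4637 0.0879 0.0538] [0.0019 0.0019]
rest_fr_top [0.6087 0.0874 0.0468] [0.007 0.007]
d_nl [ 0.5187 -0.1188  0.0326] [0.0014 0.0014]
d_nr [ 0.5246 -0.2179  0.0309] [0.0013 0.0013]
d_fr [ 0.6153 -0.2131  0.0297] [0.0015 0.0015]
stop_fl_top [ 0.6056 -0.1233  0.046 ] [0.0031 0.0031]
stop_fr [ 0.5964 -0.1873  0.1097] [0.0011 0.0011]
flare_r_tip [ 0.5353 -0.2106  0.0393] [0.0021 0.0021]
flare_l_tip [ 0.5298 -0.1266  0.0406] [0.0023 0.0023]
deck nl [ 0.5175 -0.119   0.0309]
nr [ 0.5233 -0.2179  0.0309]
fr [ 0.6134 -0.2128  0.0309]
fl [ 0.6097 -0.1136  0.0309]
```

play_rows --deltas "0 0 0 -0.121 0 0 0; 0 0 0 -0.121 0 0 0; 0 -0.041 0.036 0 0 0 0; 0 -0.041 0.036 0 0 0 0; 0 -0.041 0.036 0 0 0 0; 0 -0.041 0.036 0 0 0 0; 0 -0.041 0.036 0 0 0 0; 0 -0.041 0.036 0 0 0 0; 0 -0.041 0.036 0 0 0 0; 0 -0.041 0.036 0 0 0 0; 0 -0.041 0.036 0 0 0 0; 0 -0.041 0.036 0 0 0 0" --newtons 60

```text
clock: 1.65
tool_pos: [0.5014, 0.1368, 0.2311]
tool_rot: [[-0.0, 0.02, 1.0], [0.0, 1.0, -0.02], [-1.0, 0.0, -0.0]]
wrist_force: [1.4, 0.7, 0.2]
finger_gap: -0.0002
```

Run:
```python
from h import *
d=snap('wrist','w1');o=bot.get_obs();print(o['clock'],o['tool_pos'],o['tool_rot'].round(3),o['wrist_force'],o['finger_gap']);print(d['pose'].round(3))
```

```text
1.7 [0.50583783 0.13178416 0.23083824] [[ 0.003  0.026  1.   ]
 [-0.004  1.    -0.026]
 [-1.    -0.004  0.004]] [ 4.61549165 -4.18826975 -0.44211706] -0.0001670391201421095
[[ 0.02  -0.948 -0.319  0.419]
 [ 1.     0.019  0.005  0.137]
 [ 0.001 -0.319  0.948  0.375]
 [ 0.     0.     0.     1.   ]]
```

View pics/w1.png

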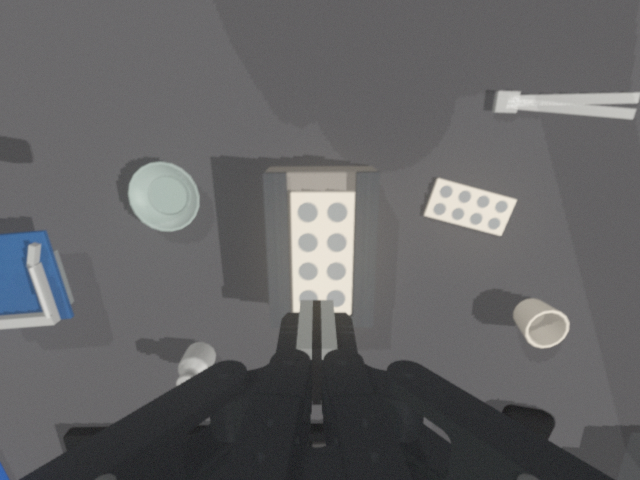

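Run:
```python
from h import *
t=load('top0');w=load('w1')
T1=lambda x,y:(t,205+x/5-.4,135+y/5-.4)
for z in (.047,.056): print(z,[onz(w,u,v,z).round(4) for u,v in [(291,192),(354,192),(294,313),(352,310)]])
for z in (.041,.05): print(z,[onz(w,u,v,z).round(4) for u,v in [(287,171.5),(355,171.5)]])
s=load('side0');S=lambda x,y:(s,310+x/4.5-.4,180+y/4.5-.4)
print(tri((w,354,192),T1(131,473),S(63,58)),tri((w,291,192),T1(268,476),S(66,120)))
o=bot.get_obs();print(o['clock'],o['tool_pos'])
```

```text
0.047 [array([0.4828, 0.1145, 0.047 ]), array([0.4838, 0.1689, 0.047 ]), array([0.6003, 0.1126, 0.047 ]), array([0.5981, 0.1683, 0.047 ])]
0.056 [array([0.481 , 0.1152, 0.056 ]), array([0.482, 0.168, 0.056]), array([0.5953, 0.1133, 0.056 ]), array([0.5932, 0.1675, 0.056 ])]
0.041 [array([0.466 , 0.1114, 0.041 ]), array([0.4671, 0.1701, 0.041 ])]
0.05 [array([0.4647, 0.1121, 0.05  ]), array([0.4658, 0.1693, 0.05  ])]
(array([0.48345683, 0.16900248, 0.04921332]), [np.float64(0.00031531924464633346), np.float64(0.001600939057160528), np.float64(0.0016264546386428834)]) (array([0.48225631, 0.11424086, 0.04588768]), [np.float64(0.0007412599207043989), np.float64(0.0007212605138659156), np.float64(3.835744029020246e-05)])
1.7 [0.50583783 0.13178416 0.23083824]
```

play_rows --deltas "0 0.004 0.025 0 0 0 0; 0 0.005 0.026 0 0 0 0; 0.04 0 0 0 0 0 0; 0.04 0 0 0 0 0 0; 0.04 0 0 0 0 0 0; 0.035 0 0 0 0 0 0; 0 0 0 0 0 0 0; 0 0 0 0 0 0 0"

```text
clock: 2.7
tool_pos: [0.5524, 0.1466, 0.0774]
tool_rot: [[0.001, 0.02, 1.0], [0.0, 1.0, -0.02], [-1.0, 0.0, 0.001]]
wrist_force: [0.2, 0.2, 0.5]
finger_gap: 0.0
```

play_rows --deltas "0.01 -0.005 0.005 0 0 0 0; 0.01 0 0 0 0 0 0; 0.003 0 0 0 0 0 0; 0 0 0 0 0 0 0; 0 0 0 0 0 0 0"

```text
clock: 3.32
tool_pos: [0.5568, 0.1414, 0.0535]
tool_rot: [[0.0, 0.02, 1.0], [0.0, 1.0, -0.02], [-1.0, 0.0, 0.0]]
wrist_force: [-0.1, -0.8, -0.9]
finger_gap: -0.0005
```

play_rows --deltas "0.001 0 0 0 0 0 0; 0.001 0 0 0 0 0 0; 0.001 0 0 0 0 0 0; 0 0 0 0 0 0 0"

```text
clock: 3.82
tool_pos: [0.5566, 0.1413, 0.0502]
tool_rot: [[-0.0, 0.02, 1.0], [0.0, 1.0, -0.02], [-1.0, 0.0, -0.0]]
wrist_force: [-0.0, -0.1, -0.1]
finger_gap: 0.0002
```

play_rows --deltas "0.001 0 0 0 0 0 0; 0.001 0 0 0 0 0 0; 0 0 0 0 0 0 0"

```text
clock: 4.2
tool_pos: [0.5566, 0.1413, 0.0482]
tool_rot: [[-0.0, 0.02, 1.0], [0.0, 1.0, -0.02], [-1.0, 0.0, -0.0]]
wrist_force: [-0.3, -0.0, -0.6]
finger_gap: 0.0001
```

play_rows --deltas "0.0005 0 0 0 0 0 0; 0.0005 0 0 0 0 0 0; 0 0 0 0 0 0 0"

```text
clock: 4.58
tool_pos: [0.5567, 0.1413, 0.0472]
tool_rot: [[-0.0, 0.02, 1.0], [0.0, 1.0, -0.02], [-1.0, 0.0, -0.0]]
wrist_force: [-0.2, -0.3, -0.1]
finger_gap: 0.0002
```

play_rows --deltas "0.0005 0 0 0 0 0 0; 0.0005 0 0 0 0 0 0; 0 0 0 0 0 0 0"

```text
clock: 4.95
tool_pos: [0.5567, 0.1413, 0.0463]
tool_rot: [[-0.0, 0.02, 1.0], [0.0, 1.0, -0.02], [-1.0, 0.0, -0.0]]
wrist_force: [-0.1, -0.3, -0.3]
finger_gap: 0.0003
```

play_rows --deltas "0.0005 0 0 0 0 0 0; 0 0 0 0 0 0 0"

```text
clock: 5.2
tool_pos: [0.5567, 0.1413, 0.0462]
tool_rot: [[0.0, 0.02, 1.0], [0.0, 1.0, -0.02], [-1.0, 0.0, 0.0]]
wrist_force: [-1.7, 0.4, 4.5]
finger_gap: 0.0001
```

play_rows --deltas "0.0003 0 0 0 0 0 0; 0 0 0 0 0 0 0; 0 0 0 0 0 0 0"

```text
clock: 5.58
tool_pos: [0.5567, 0.1413, 0.0462]
tool_rot: [[0.0, 0.02, 1.0], [0.0, 1.0, -0.02], [-1.0, 0.0, 0.0]]
wrist_force: [-2.4, -0.4, 7.4]
finger_gap: 0.0
```

play_rows --deltas "0.0003 0 0 0 0 0 0; 0 0 -0.001 0 0 0 0; 0 0 -0.002 0 0 0 0; 0 0 -0.002 0 0 0 0; 0 0 0 0 0 0 0"

```text
clock: 6.2
tool_pos: [0.5533, 0.1416, 0.0462]
tool_rot: [[0.003, 0.02, 1.0], [0.0, 1.0, -0.02], [-1.0, 0.0, 0.003]]
wrist_force: [2.6, -0.9, 6.8]
finger_gap: 0.0002
```

play_rows --deltas "0.0003 0 -0.001 0 0 0 0; 0 0 -0.003 0 0 0 0; 0 0 -0.003 0 0 0 0; 0 0 -0.003 0 0 0 0; 0 0 0 0 0 0 0"

```text
clock: 6.82
tool_pos: [0.5435, 0.1418, 0.0462]
tool_rot: [[0.004, 0.02, 1.0], [0.001, 1.0, -0.02], [-1.0, 0.001, 0.004]]
wrist_force: [2.1, 0.3, 7.6]
finger_gap: -0.0
```

Run:
```python
from h import *
d=snap('wrist','w2');t=snap('top','t2')
o=bot.get_obs();print(o['clock'],o['tool_pos'],o['wrist_force'])
a=cv2.resize(t['img'][155:250,215:275],None,fx=6,fy=6,interpolation=cv2.INTER_CUBIC)
b=cv2.resize(d['img'][:220,180:460],None,fx=1.5,fy=1.5)
o=np.zeros((570,800,3),np.uint8);o[:,:360]=a;o[:330,370:790]=b;cv2.imwrite('pics/c3.png',o)
```

```text
6.925 [0.54354746 0.14187569 0.04618143] [ 1.42795018 -0.30583048  7.47569901]
```

View pics/c3.png

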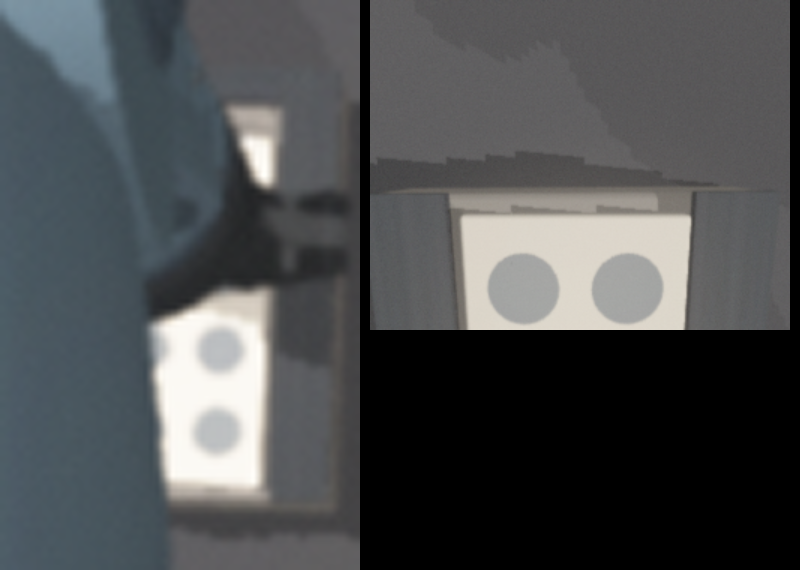

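The finger drags the carrier: its near end is now about 5 mm inside the edge. I'll keep going.

play_rows --deltas "0.0001 0 -0.002 0 0 0 0; 0 0 -0.003 0 0 0 0; 0 0 -0.003 0 0 0 0; 0 0 -0.003 0 0 0 0; 0 0 -0.003 0 0 0 0; 0 0 -0.003 0 0 0 0; 0 0 0 0 0 0 0"

```text
clock: 7.8
tool_pos: [0.5267, 0.1422, 0.0462]
tool_rot: [[0.004, 0.02, 1.0], [0.001, 1.0, -0.02], [-1.0, 0.001, 0.004]]
wrist_force: [2.6, 0.3, 6.4]
finger_gap: 0.0001
```

play_rows --deltas "0 0 -0.002 0 0 0 0; 0 0 -0.003 0 0 0 0; 0 0 -0.003 0 0 0 0; 0 0 -0.003 0 0 0 0; 0 0 -0.003 0 0 0 0; 0 0 -0.002 0 0 0 0; 0 0 0 0 0 0 0"

```text
clock: 8.68
tool_pos: [0.5109, 0.1426, 0.0462]
tool_rot: [[0.005, 0.02, 1.0], [0.001, 1.0, -0.02], [-1.0, 0.001, 0.005]]
wrist_force: [2.1, 0.1, 8.2]
finger_gap: 0.0
```

play_rows --deltas "0 0 -0.002 0 0 0 0; 0 0 -0.003 0 0 0 0; 0 0 -0.003 0 0 0 0; 0 0 -0.003 0 0 0 0; 0 0 -0.003 0 0 0 0; 0 0 -0.002 0 0 0 0; 0 0 0 0 0 0 0; 0 0 0 0 0 0 0"

```text
clock: 9.68
tool_pos: [0.495, 0.1429, 0.0461]
tool_rot: [[0.005, 0.02, 1.0], [0.001, 1.0, -0.02], [-1.0, 0.001, 0.004]]
wrist_force: [3.0, -0.5, 7.8]
finger_gap: -0.0
```

Run:
```python
from h import *
d=snap('wrist','w3');s=snap('side','s3')
o=bot.get_obs();print(o['clock'],o['tool_pos'],o['wrist_force'],d['pose'].round(3))
b=cv2.resize(d['img'][:260,150:490],None,fx=1.5,fy=1.5)
a=cv2.resize(s['img'][180:240,290:390],None,fx=4,fy=4)
o=np.zeros((390,800,3),np.uint8);o[:240,:400]=a[:, :400];o=np.zeros((600,800,3),np.uint8);o[:390,:510]=b;o[390:600,:400]=a[:210];cv2.imwrite('pics/c4.png',o)
```

```text
9.775 [0.49498656 0.14290055 0.04614971] [3.35588628 0.30626978 7.34362197] [[ 0.019 -0.946 -0.323  0.411]
 [ 1.     0.019  0.005  0.143]
 [ 0.001 -0.324  0.946  0.189]
 [ 0.     0.     0.     1.   ]]
```

View pics/c4.png

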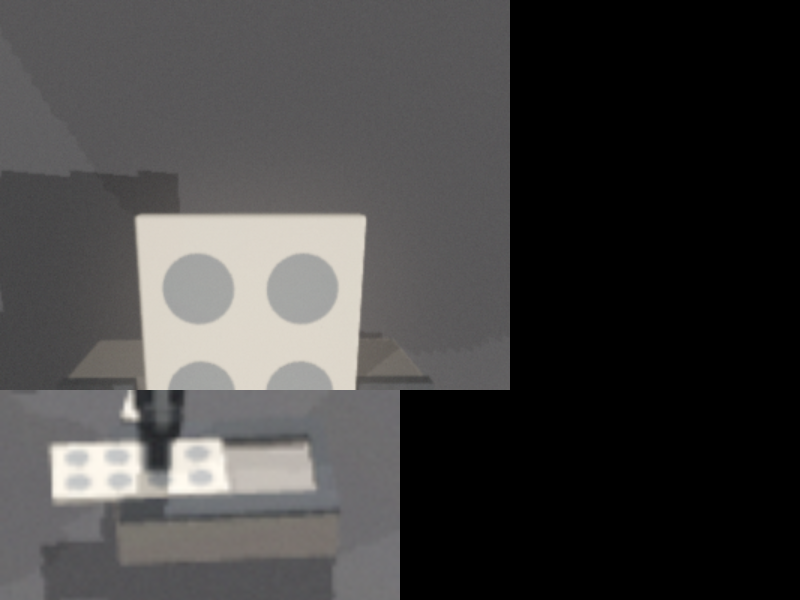

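The carrier overhangs and lies flat. Near-end corners are at wrist (240.7,143.3) and (393.3,143.3).

Run:
```python
from h import *
w=load('w3')
for p in [(240.7,143),(393.3,143)]: print(onz(w,*p,.0462).round(4))
for p in [(150+145/1.5,257),(150+356/1.5,257)]: print(onz(w,*p,.0462).round(4))
for p in [(150+68/1.5,378/1.5),(150+432/1.5,382/1.5)]: print('wall',onz(w,*p,.0462).round(4))
```

```text
[0.4219 0.1159 0.0462]
[0.423  0.1712 0.0462]
[0.4661 0.1146 0.0462]
[0.4672 0.1708 0.0462]
wall [0.4636 0.0944 0.0462]
wall [0.4666 0.191  0.0462]
```

play_rows --deltas "-0.002 0 0 0 0 0 0; -0.004 0 0 0 0 0 0; -0.02 0 0 0 0 0 0; -0.04 0 -0.02 0 0 0 0.9; -0.01 0 -0.04 0 0 0 0.95; 0 0 -0.01 0 0 0 0.95; 0 0 0 0 0 0 0.95; 0 0 0 0 0 0 0.95"

```text
clock: 10.78
tool_pos: [0.4233, 0.1439, 0.1204]
tool_rot: [[-0.0, 0.02, 1.0], [0.0, 1.0, -0.02], [-1.0, 0.0, -0.0]]
wrist_force: [1.1, -0.8, -0.6]
finger_gap: 0.0809
```

play_rows --deltas "0.02 0 0.019 0 0 0 1; 0.03 0 0 0 0 0 1; 0.025 0 0 0 0 0 1; 0.015 0 0 0 0 0 1; 0.01 0 0 0 0 0 1; 0 0 0 0 0 0 1; 0 0 0 0 0 0 1"

```text
clock: 11.65
tool_pos: [0.4425, 0.1437, 0.0212]
tool_rot: [[0.001, 0.02, 1.0], [0.0, 1.0, -0.02], [-1.0, 0.0, 0.001]]
wrist_force: [-0.1, 0.0, -0.5]
finger_gap: 0.0857
```

play_rows --deltas "0 0 0 0 0 0 0.72; 0 0 0 0 0 0 0.72; 0 0 0 0 0 0 0.6; 0 0 0 0 0 0 0.6; 0 0 0 0 0 0 0.5; 0 0 0 0 0 0 0.5; 0 0 0 0 0 0 0.5" --newtons 60

```text
clock: 12.52
tool_pos: [0.4421, 0.1437, 0.0213]
tool_rot: [[0.001, 0.02, 1.0], [0.0, 1.0, -0.02], [-1.0, 0.0, 0.001]]
wrist_force: [-1.2, 0.8, 5.9]
finger_gap: 0.0542
```

play_rows --deltas "0 0 0 0 0 0 0.4; 0 0 0 0 0 0 0.4; -0.001 0 0 0 0 0 0.4; -0.002 0 0 0 0 0 0.4; -0.003 0 0 0 0 0 0.4; -0.004 0 0 0 0 0 0.4; 0 0 0 0 0 0 0.4" --newtons 80

```text
clock: 13.4
tool_pos: [0.4421, 0.1437, 0.0311]
tool_rot: [[0.001, 0.02, 1.0], [0.0, 1.0, -0.02], [-1.0, 0.0, 0.001]]
wrist_force: [0.0, -0.3, -1.3]
finger_gap: 0.054
```

Run:
```python
from h import *
d=snap('wrist','w4');s=snap('side','s4')
o=bot.get_obs();print(o['clock'],o['tool_pos'],o['wrist_force'])
b=d['img'][:300,150:490]
a=cv2.resize(s['img'][160:240,290:390],None,fx=4.5,fy=4.5)
o=np.zeros((400,800,3),np.uint8);o[:360,:450]=a;o[:300,455:795]=b;cv2.imwrite('pics/c5.png',o)
```

```text
13.5 [0.44181344 0.14357819 0.03084671] [-0.80105347 -0.33938073 -1.69220737]
```

View pics/c5.png

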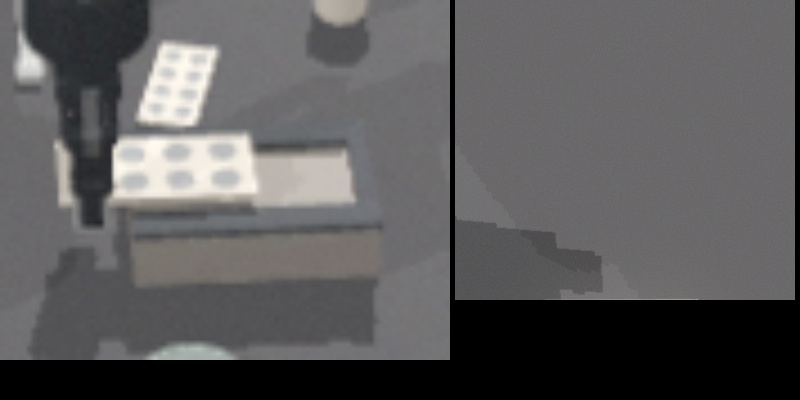

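The carrier is lifted level, and the wrist carries its weight. I'll go up, turn to the stage's yaw and stop beside it for a close look.

play_rows --deltas "-0.015 0 0 0 0 0 0.4; -0.025 0 0 0 0 0 0.4; -0.03 0 0 0 0 0 0.4; -0.03 0 0 -0.03 0 0 0.4; -0.01 0 0 -0.03 0 0 0.4; 0 -0.02 0.006 -0.018 0 0 0.4; 0 -0.03 0.008 0 0 0 0.4; 0 -0.04 0.01 0 0 0 0.4; 0 -0.04 0.01 0 0 0 0.4; 0 -0.03 0.008 0 0 0 0.4; 0 -0.017 0.006 0 0 0 0.4; 0 0 0 0 0 0 0.4"

```text
clock: 15.0
tool_pos: [0.4997, -0.0309, 0.1401]
tool_rot: [[-0.001, -0.057, 0.998], [0.001, 0.998, 0.057], [-1.0, 0.001, -0.001]]
wrist_force: [0.1, 0.1, -2.5]
finger_gap: 0.054
```

Run:
```python
from h import *
d=snap('wrist','w5')
o=bot.get_obs();print(o['clock'],o['tool_pos'],o['tool_rot'].round(3),o['wrist_force'],o['finger_gap'])
```

```text
15.05 [ 0.49918347 -0.03005388  0.14022593] [[-0.001 -0.058  0.998]
 [ 0.001  0.998  0.058]
 [-1.     0.001 -0.001]] [ 0.26943375 -0.12018771 -1.40692187] 0.05381759566201584
```

View pics/w5.png

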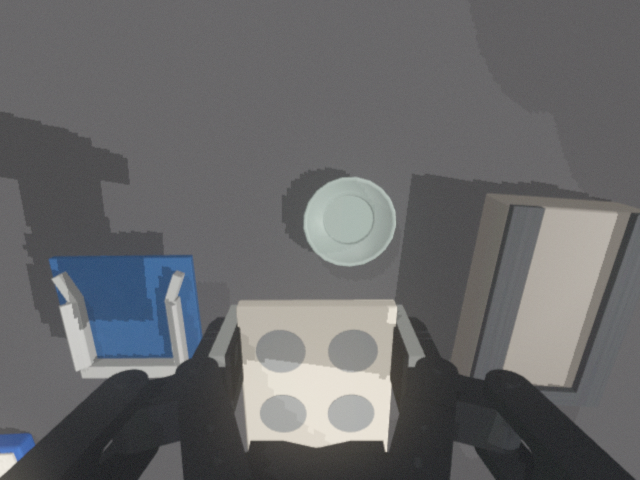

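Run:
```python
from h import *
w=load('w5');t=load('top0');s=load('side0')
T2=lambda x,y:(t,355+(x-455)/4.5-.4,155+y/4.5-.4)
S=lambda x,y:(s,310+x/4.5-.4,180+y/4.5-.4)
print('dnl',tri((w,193,256),T2(528,270),S(172,413)));print('dnr',tri((w,52,259),T2(739,260),S(205,555)))
print('flare tips',tri((w,183,272),T2(547,246),S(196,412)),tri((w,57,275),T2(727,236),S(226,532)))
for z in (.029,.031,.033): print(z,*[onz(w,u,v,z).round(4) for u,v in [(193,256),(52,259),(173,358),(96,358)]])
for p in [(567,208),(563,97),(690,85),(697,195)]: print('g top',*[onz(*T2(*p),z).round(4) for z in (.031,.046)])
print('carrier near',*[onz(w,u,v,.0462-.0213+.1401).round(4) for u,v in [(238,302),(395,301)]])
```

```text
dnl (array([ 0.51833439, -0.1181982 ,  0.03106757]), [np.float64(0.0013617238611599212), np.float64(0.0011817035410952464), np.float64(0.002105312597343621)])
dnr (array([ 0.52482414, -0.21763034,  0.03045564]), [np.float64(0.0004904747694007731), np.float64(0.0015123435952884663), np.float64(0.0011338433834797844)])
flare tips (array([ 0.52930611, -0.1249425 ,  0.03702655]), [np.float64(0.002588713648493612), np.float64(0.0025375235523538413), np.float64(0.0034503641721779586)]) (array([ 0.53489692, -0.21042044,  0.03836903]), [np.float64(0.0012002891951465107), np.float64(0.0015414926778961396), np.float64(0.0026854163390722455)])
0.029 [ 0.5178 -0.1182  0.029 ] [ 0.5257 -0.2183  0.029 ] [ 0.6039 -0.1376  0.029 ] [ 0.6073 -0.1974  0.029 ]
0.031 [ 0.517  -0.1176  0.031 ] [ 0.5249 -0.2168  0.031 ] [ 0.6024 -0.1368  0.031 ] [ 0.6058 -0.1962  0.031 ]
0.033 [ 0.5162 -0.1169  0.033 ] [ 0.524  -0.2154  0.033 ] [ 0.601 -0.136  0.033] [ 0.6043 -0.1949  0.033 ]
g top [ 0.5469 -0.1374  0.031 ] [ 0.5444 -0.1351  0.046 ]
g top [ 0.5995 -0.1357  0.031 ] [ 0.5962 -0.1335  0.046 ]
g top [ 0.606  -0.1956  0.031 ] [ 0.6026 -0.1925  0.046 ]
g top [ 0.5538 -0.1985  0.031 ] [ 0.5511 -0.1953  0.046 ]
carrier near [ 0.4801 -0.06    0.165 ] [ 0.4766 -0.0061  0.165 ]
```

play_rows --deltas "0 -0.02 -0.002 0 0 0 0.4; 0 -0.035 -0.004 0 0 0 0.4; 0 -0.04 -0.005 0 0 0 0.4; 0 -0.03 -0.004 0 0 0 0.4; 0 -0.015 -0.001 0 0 0 0.4; 0.025 0 0 0 0 0 0.4; 0.035 0 0 0 0 0 0.4; 0.03 0 0 0 0 0 0.4; 0.017 0 0 0 0 0 0.4; 0 0 0 0 0 0 0.4; 0 0 0 0 0 0 0.4"

```text
clock: 16.42
tool_pos: [0.4924, -0.1706, 0.0345]
tool_rot: [[0.001, -0.059, 0.998], [-0.0, 0.998, 0.059], [-1.0, -0.0, 0.001]]
wrist_force: [-0.1, -0.1, -1.8]
finger_gap: 0.0538
```

Run:
```python
from h import *
d=snap('wrist','w6');s=snap('side','s6');t=snap('top','t6')
o=bot.get_obs();print(o['clock'],o['tool_pos'],o['tool_rot'].round(3)[:,2],o['wrist_force'],o['finger_gap'])
a=cv2.resize(s['img'][235:325,320:420],None,fx=4,fy=4)
b=cv2.resize(t['img'][150:240,355:430],None,fx=5,fy=5)
o=np.zeros((460,800,3),np.uint8);o[:360,:400]=a;o[:450,410:785]=b;cv2.imwrite('pics/c6.png',o)
```

```text
16.575 [ 0.49276044 -0.17130897  0.03486051] [0.998 0.059 0.002] [ 0.586525    0.27442944 -1.71424086] 0.05407099034506392
```

View pics/c6.png

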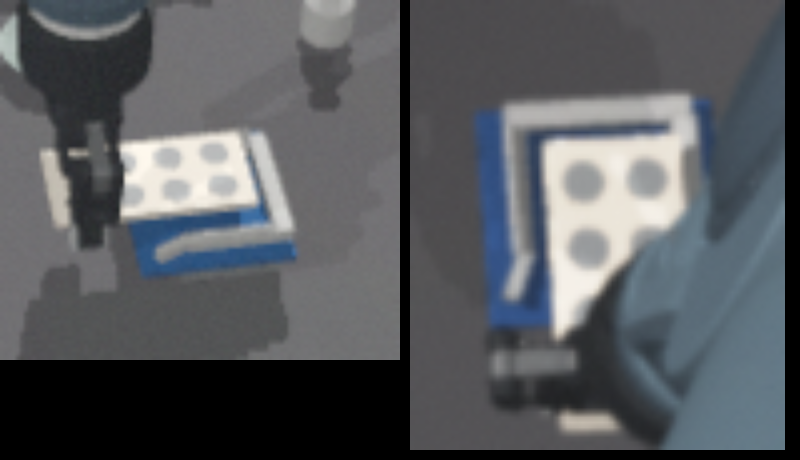

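Run:
```python
from h import *
t=load('t6');s=load('s6')
a=.060;R=np.array([[np.cos(a),-np.sin(a)],[np.sin(a),np.cos(a)]])
tcp=np.array([.4927,-.1713]);z=.0348+.0219+.003
for lx,ly,n in [(.1,.028,'fl'),(.1,-.028,'fr'),(-.02,.028,'nl'),(-.02,-.028,'nr')]:
    X=np.r_[tcp+R@[lx,ly],z]
    u,v=proj(t,X);U,V=proj(s,X)
    print(n,X.round(4),'topcrop',((u-355+.4)*5+410,(v-150+.4)*5),'sidecrop',((U-320+.4)*4,(V-235+.4)*4))
print(onz(t,355+(543-410)/5-.4,150+137/5-.4,z), tri((t,355+(543-410)/5-.4,150+137/5-.4),(s,320+240/4-.4,235+131/4-.4)),tri((s,320+257/4-.4,235+207/4-.4),(t,355+(690-410)/5-.4,150+135/5-.4)))
# stage frame home via same camera: inner corner of stop/guide
for p in [(527,124),(530,250)]: print('left guide inner',onz(t,355+(p[0]-410)/5-.4,150+p[1]/5-.4,.040).round(4))
```

```text
fl [ 0.5908 -0.1374  0.0597] topcrop (np.float64(544.3413746262818), np.float64(138.56568206450999)) sidecrop (np.float64(234.89750540043892), np.float64(132.02197250790422))
fr [ 0.5942 -0.1933  0.0597] topcrop (np.float64(679.8200956562025), np.float64(132.26439393516256)) sidecrop (np.float64(255.3989409629033), np.float64(201.55142687041698))
nl [ 0.4711 -0.1445  0.0597] topcrop (np.float64(563.2876213230948), np.float64(429.43185927197715)) sidecrop (np.float64(37.225235132955596), np.float64(153.00346641889914))
nr [ 0.4744 -0.2004  0.0597] topcrop (np.float64(700.1886937463747), np.float64(422.5297983967589)) sidecrop (np.float64(51.880286845201546), np.float64(223.8249176842929))
[ 0.59148617 -0.13680446  0.0597    ] (array([ 0.59279223, -0.13686695,  0.05952986]), [np.float64(0.0012393364752059457), np.float64(0.0012393364752060461)]) (array([ 0.59381073, -0.19750434,  0.05956716]), [np.float64(0.0006535877480226736), np.float64(0.0006535877480225996)])
left guide inner [ 0.6012 -0.1331  0.04  ]
left guide inner [ 0.5479 -0.1342  0.04  ]
```

Carrier projections agree within about 1 mm of the prediction, level and centred. I'll lower it.

play_rows --deltas "0.006 0 0 0 0 0 0.4; 0.005 0 0 0 0 0 0.4; 0.003 0 0 0 0 0 0.4; 0.002 0 0 0 0 0 0.4; 0.001 0 0 0 0 0 0.4; 0 0 0 0 0 0 0.4; 0 0 0 0 0 0 0.4"

```text
clock: 17.45
tool_pos: [0.4919, -0.1712, 0.0169]
tool_rot: [[0.0, -0.058, 0.998], [-0.0, 0.998, 0.058], [-1.0, -0.0, 0.0]]
wrist_force: [0.5, -0.3, -1.9]
finger_gap: 0.0541
```

play_rows --deltas "0.001 0 0 0 0 0 0.4; 0.001 0 0 0 0 0 0.4; 0.001 0 0 0 0 0 0.4; 0 0 0 0 0 0 0.4"

```text
clock: 17.95
tool_pos: [0.4917, -0.1711, 0.0137]
tool_rot: [[-0.0, -0.058, 0.998], [0.0, 0.998, 0.058], [-1.0, 0.0, -0.0]]
wrist_force: [0.2, -0.2, -0.5]
finger_gap: 0.0543
```

play_rows --deltas "0.0005 0 0 0 0 0 0.4; 0 0 0 0 0 0 0.4; 0 0 0 0 0 0 0.4"

```text
clock: 18.32
tool_pos: [0.4918, -0.1712, 0.0134]
tool_rot: [[0.0, -0.058, 0.998], [0.0, 0.998, 0.058], [-1.0, 0.0, 0.0]]
wrist_force: [-1.3, -0.2, -0.3]
finger_gap: 0.0541
```

play_rows --deltas "0.0005 0 0 0 0 0 0.4; 0 0 0 0 0 0 0.4; 0 0 0 0 0 0 0.4"

```text
clock: 18.7
tool_pos: [0.4918, -0.1712, 0.013]
tool_rot: [[0.0, -0.058, 0.998], [-0.0, 0.998, 0.058], [-1.0, -0.0, 0.0]]
wrist_force: [-2.3, 1.0, 3.6]
finger_gap: 0.0538
```

play_rows --deltas "-0.0002 0 0.002 0 0 0 0.4; 0 0 0.002 0 0 0 0.4; 0 0 0.002 0 0 0 0.4; 0 0 0.002 0 0 0 0.4; 0 0 0 0 0 0 0.4; 0 0 0 0 0 0 0.4"

```text
clock: 19.45
tool_pos: [0.5003, -0.1708, 0.0132]
tool_rot: [[0.001, -0.058, 0.998], [-0.0, 0.998, 0.058], [-1.0, -0.0, 0.001]]
wrist_force: [-0.6, 0.4, 4.4]
finger_gap: 0.0541
```

play_rows --deltas "0 0 0.0005 0 0 0 0.4; 0 0 0.0005 0 0 0 0.4; 0 0 0.0005 0 0 0 0.4; 0 0 0 0 0 0 0.4"

```text
clock: 19.95
tool_pos: [0.501, -0.1707, 0.0131]
tool_rot: [[-0.0, -0.058, 0.998], [-0.0, 0.998, 0.058], [-1.0, -0.0, -0.0]]
wrist_force: [-3.6, 0.4, 6.5]
finger_gap: 0.0539
```

play_rows --deltas "-0.0003 0 0.0005 0 0 0 0.4; 0 0 0.0005 0 0 0 0.4; 0 0 0 0 0 0 0.4; 0 0 0 0 0 0 0.4"

```text
clock: 20.45
tool_pos: [0.5021, -0.1705, 0.0132]
tool_rot: [[-0.0, -0.058, 0.998], [0.0, 0.998, 0.058], [-1.0, 0.0, -0.0]]
wrist_force: [-3.1, -0.4, 3.7]
finger_gap: 0.0536
```

Still sliding, so that was friction.

play_rows --deltas "0 0 0.0005 0 0 0 0.4; 0 0 0.0005 0 0 0 0.4; 0 0 0 0 0 0 0.4; 0 0 0 0 0 0 0.4"

```text
clock: 20.95
tool_pos: [0.5027, -0.1705, 0.0132]
tool_rot: [[-0.001, -0.058, 0.998], [-0.0, 0.998, 0.058], [-1.0, 0.0, -0.001]]
wrist_force: [-3.5, -0.4, 6.5]
finger_gap: 0.0536
```

play_rows --deltas "0 0 0.0005 0 0 0 0.4; 0 0 0.0005 0 0 0 0.4; 0 0 0 0 0 0 0.4; 0 0 0 0 0 0 0.4"

```text
clock: 21.45
tool_pos: [0.5027, -0.1705, 0.0132]
tool_rot: [[-0.003, -0.058, 0.998], [-0.0, 0.998, 0.058], [-1.0, -0.0, -0.003]]
wrist_force: [-6.3, -0.9, 7.7]
finger_gap: 0.0541
```

play_rows --deltas "0 0 -0.0005 0 0 0 0.6; -0.0003 0 0 0 0 0 0.7; 0 0 0 0 0 0 0.8; 0 0 0 0 0 0 0.9; 0 0 0 0 0 0 1; 0 0 0 0 0 0 1" --newtons 20

```text
clock: 22.2
tool_pos: [0.5038, -0.1704, 0.0135]
tool_rot: [[0.0, -0.058, 0.998], [0.0, 0.998, 0.058], [-1.0, 0.0, 0.0]]
wrist_force: [0.2, -0.2, 0.6]
finger_gap: 0.0854
```

play_rows --deltas "-0.015 0 0 0 0 0 1; -0.03 0 0 0 0 0 1; -0.03 0 0 0 0 0 1; -0.03 0 -0.03 0 0 0 1; 0 0 -0.04 0 0 0 0.5; 0 0 -0.03 0 0 0 0; 0 0 0 0 0 0 0; 0 0 0 0 0 0 0"

```text
clock: 23.2
tool_pos: [0.405, -0.1767, 0.1195]
tool_rot: [[0.002, -0.058, 0.998], [-0.001, 0.998, 0.058], [-1.0, -0.001, 0.002]]
wrist_force: [-0.3, 0.0, 0.5]
finger_gap: 0.0123
```

Run:
```python
from h import *
d=snap('wrist','w7');s=snap('side','s7');t=snap('top','t7')
o=bot.get_obs();print(o['clock'],o['tool_pos'],o['tool_rot'].round(3)[:,2],o['wrist_force'],o['finger_gap'])
a=cv2.resize(s['img'][235:325,320:420],None,fx=4,fy=4)
b=cv2.resize(t['img'][150:240,355:430],None,fx=5,fy=5)
o=np.zeros((460,800,3),np.uint8);o[:360,:400]=a;o[:450,410:785]=b;cv2.imwrite('pics/c7.png',o)
```

```text
23.35 [ 0.40508646 -0.17657021  0.11890815] [0.998 0.059 0.001] [-0.13871684  0.94632599  0.69416578] -4.827301935268351e-05
```

View pics/c7.png

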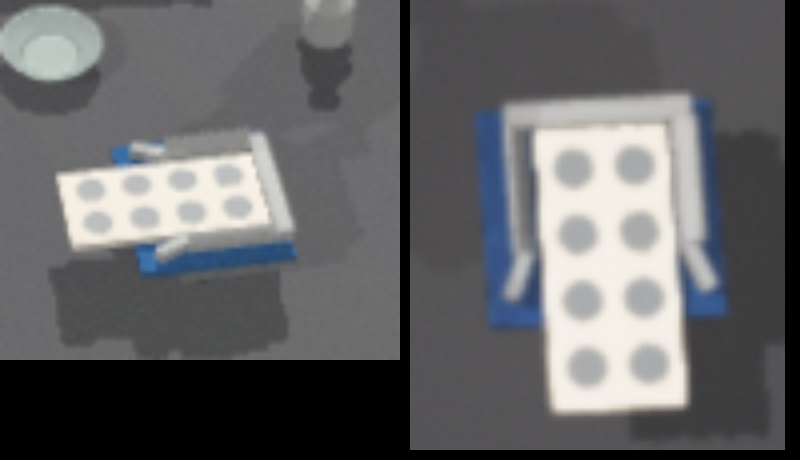

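View pics/w7.png

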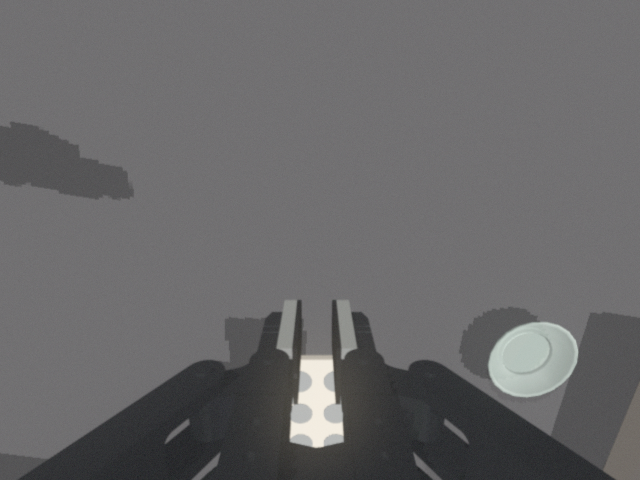

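I've used up all 12 image views. They show the carrier between the guides, lying flat, far end at or within about 1–2 mm of the stop. To make sure it's home, I'll push gently on its near end with the shut fingers and watch the force.

play_rows --deltas "0.03 0 0.01 0 0 0 0; 0.03 0 0.015 0 0 0 0; 0.02 0 0.015 0 0 0 0; 0.008 0 0.015 0 0 0 0; 0 0 0 0 0 0 0; 0 0 0 0 0 0 0" --newtons 60

```text
clock: 24.1
tool_pos: [0.4592, -0.1732, 0.0312]
tool_rot: [[0.0, -0.058, 0.998], [-0.0, 0.998, 0.058], [-1.0, -0.0, 0.0]]
wrist_force: [0.4, -0.0, 0.4]
finger_gap: -0.0002
```

play_rows --deltas "0 0 0.002 0 0 0 0; 0 0 0.002 0 0 0 0; 0 0 0.001 0 0 0 0; 0 0 0 0 0 0 0"

```text
clock: 24.6
tool_pos: [0.4639, -0.1728, 0.0307]
tool_rot: [[0.0, -0.058, 0.998], [0.0, 0.998, 0.058], [-1.0, 0.0, 0.0]]
wrist_force: [0.1, -1.3, 0.6]
finger_gap: -0.0003
```

play_rows --deltas "0 0 0.002 0 0 0 0; 0 0 0.001 0 0 0 0; 0 0 0.001 0 0 0 0; 0 0 0.001 0 0 0 0; 0 0 0 0 0 0 0"

```text
clock: 25.22
tool_pos: [0.4689, -0.1725, 0.0306]
tool_rot: [[0.0, -0.058, 0.998], [0.0, 0.998, 0.058], [-1.0, 0.0, 0.0]]
wrist_force: [-0.7, -0.5, 0.3]
finger_gap: 0.0
```

play_rows --deltas "0 0 0.001 0 0 0 0; 0 0 0.001 0 0 0 0; 0 0 0 0 0 0 0"

```text
clock: 25.6
tool_pos: [0.4709, -0.1724, 0.0306]
tool_rot: [[0.0, -0.058, 0.998], [0.0, 0.998, 0.058], [-1.0, 0.0, 0.0]]
wrist_force: [0.5, -0.4, -0.0]
finger_gap: 0.0002
```

play_rows --deltas "0 0 0.001 0 0 0 0; 0 0 0.0005 0 0 0 0; 0 0 0 0 0 0 0"

```text
clock: 25.98
tool_pos: [0.4724, -0.1723, 0.0306]
tool_rot: [[0.0, -0.058, 0.998], [0.0, 0.998, 0.058], [-1.0, 0.0, 0.0]]
wrist_force: [1.1, 0.4, -0.5]
finger_gap: -0.0004
```

play_rows --deltas "0 0 0.0005 0 0 0 0; 0 0 0.0005 0 0 0 0; 0 0 0 0 0 0 0"

```text
clock: 26.35
tool_pos: [0.4728, -0.1722, 0.0305]
tool_rot: [[-0.001, -0.058, 0.998], [-0.0, 0.998, 0.058], [-1.0, 0.0, -0.001]]
wrist_force: [-2.0, -0.2, 1.2]
finger_gap: 0.0001
```

play_rows --deltas "0 0 0.0005 0 0 0 0; 0 0 0.0005 0 0 0 0; 0 0 0 0 0 0 0"

```text
clock: 26.72
tool_pos: [0.4729, -0.1722, 0.0303]
tool_rot: [[-0.003, -0.058, 0.998], [-0.0, 0.998, 0.058], [-1.0, -0.0, -0.003]]
wrist_force: [-5.7, -0.9, 2.7]
finger_gap: -0.0001
```

play_rows --deltas "0 0 0.0005 0 0 0 0; 0 0 0.0005 0 0 0 0; 0 0 0 0 0 0 0"

```text
clock: 27.1
tool_pos: [0.473, -0.1722, 0.0302]
tool_rot: [[-0.004, -0.058, 0.998], [-0.001, 0.998, 0.058], [-1.0, -0.0, -0.004]]
wrist_force: [-7.4, -1.1, 4.3]
finger_gap: 0.0005
```

It doesn't move at over 7 N, where friction would be under 1 N, so it is against the stop. I'll back off and check numerically.

play_rows --deltas "0 0 -0.003 0 0 0 0; 0 0 -0.01 0 0 0 0; 0 0 -0.03 0 0 0 0; -0.04 0 -0.03 0 0 0 0; -0.05 0 0 0 0 0 0; -0.04 0 0 0 0 0 0; 0 0 0 0 0 0 0; 0 0 0 0 0 0 0"

```text
clock: 28.1
tool_pos: [0.4022, -0.1762, 0.1601]
tool_rot: [[0.0, -0.058, 0.998], [0.0, 0.998, 0.058], [-1.0, 0.0, 0.0]]
wrist_force: [0.1, -0.1, -0.2]
finger_gap: 0.0004
```

Run:
```python
from h import *
def quad(d,x0,x1,y0,y1):
    m=cv2.inRange(d['img'][y0:y1,x0:x1],(165,180,190),(255,255,255))
    hs=d['img'][y0:y1,x0:x1].astype(int); m[(hs[...,2]-hs[...,0])<4]=0
    m=cv2.morphologyEx(m,cv2.MORPH_CLOSE,np.ones((7,7)))
    c=max(cv2.findContours(m,0,1)[0],key=cv2.contourArea);r=cv2.minAreaRect(c)
    return cv2.boxPoints(r)+[x0,y0],r
t=snap('top','t8')
for n in ('t7','t8'):
    q,r=quad(load(n),355,430,150,240);print(n,r)
    P=[onz(t,u,v,.0380) for u,v in q];c=np.mean(P,0);print('centre',c.round(4))
    e=P[1]-P[0];f=P[2]-P[1];L=e if np.linalg.norm(e)>np.linalg.norm(f) else f
    if L[0]<0:L=-L
    print('len',np.linalg.norm(L).round(4),'yaw',np.arctan2(L[1],L[0]).round(3))
o=bot.get_obs();print(o['clock'],o['tool_pos'],o['wrist_force'])
```

```text
t7 ((41.82101821899414, 50.63618850708008), (60.88121032714844, 31.376277923583984), 86.42366790771484)
centre [ 0.5469 -0.1727  0.038 ]
len 0.1286 yaw 0.052
t8 ((40.26732635498047, 50.67326354980469), (61.09528350830078, 34.82630157470703), 84.2894058227539)
centre [ 0.5468 -0.1694  0.038 ]
len 0.129 yaw 0.089
28.15 [ 0.40171624 -0.17584754  0.15951629] [ 0.09160698  0.66100192 -0.24545912]
```

The white mask picks up bits of the guides. The eight spots make a cleaner measure.

Run:
```python
from h import *
def spots(d,z):
    g=cv2.resize(cv2.cvtColor(d['img'][150:240,355:430],cv2.COLOR_BGR2GRAY),None,fx=6,fy=6,interpolation=cv2.INTER_CUBIC)
    p=cv2.SimpleBlobDetector_Params();p.filterByArea=True;p.minArea=600;p.maxArea=4000;p.minThreshold=80;p.maxThreshold=240;p.blobColor=0;p.minCircularity=.7;p.filterByCircularity=True
    k=cv2.SimpleBlobDetector_create(p).detect(g)
    P=np.array([onz(d,355+(a.pt[0]+.5)/6-.5,150+(a.pt[1]+.5)/6-.5,z)[:2] for a in k]);return P
for n in ('t7','t8'):
    P=spots(load(n),.038);c=P.mean(0);u=np.linalg.svd(P-c)[2][0];u*=np.sign(u[0])
    print(n,len(P),c.round(4),'yaw',np.arctan2(u[1],u[0]).round(3)); print(((P-c)@u).round(4))
```

```text
t7 8 [ 0.5421 -0.1683] yaw 0.063
[ 0.0421 -0.042  -0.0419 -0.014  -0.0141  0.014   0.014   0.042 ]
t8 8 [ 0.5422 -0.1682] yaw 0.067
[ 0.042  -0.042  -0.0419 -0.014  -0.0141  0.0141  0.0139  0.042 ]
```

```bash
python3 -c "
from h import *
print(ticket.hand_in())"
```

```text
the job is handed in; nothing more can be done
None
```

The carrier is on the loading stage, pushed home against the back stop and released, and the job is handed in. The hand-in gives no verdict, so the points below are my own readings.

**What I did:**
- I pressed on the middle-sized carrier with about 7–10 N and slid it out to roughly 43 mm of overhang.
- I pinched it by its long sides, lifted it and carried it to the stage.
- I laid it between the guides, slid it to the stop, let go, then gave its near end a gentle push with the shut fingers.

**Last checks:**
- **Against the stop:** the carrier did not give way at about 7 N, and its spots moved only 0.1 mm during the push.
- **Position:** the eight printed spots put its centre at (0.542, -0.168), yaw 0.067. I had estimated home at (0.544, -0.168), yaw about 0.06, so they agree within calibration error.
- **Flatness:** I judged this by eye in the side view after release and did not measure it. I also had no image views left after the final push.
- **Robot:** the arm is clear, with no contact force on the wrist.
- **Forces:** the wrist force readings stayed below about 10 N throughout.

**Disagreements:**
- A first check using a white-colour mask gave a carrier length of 129 mm and inconsistent yaw. It had picked up parts of the steel guides, so I discarded it in favour of the spots.
- The finger opening read 54 mm on the 56 mm wide carrier. The grip still held, and the carrier stayed level.

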